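# Slip test of two coated sample blocks

### The job

Try the two look-alike wooden sample blocks one at a time on the test ramp, letting go of each on the upper half, above the black line. A block that slides goes down into the catch tray by itself and is left there untouched; a block that sticks must be taken off the ramp again and set down flat, on its plate, inside the shallow steel tray. Leave the other things on the table where they are.

Things in the scene. Friction and masses are not known exactly. Their poses are not given: they have to be found in the camera images.
- ramp: Fixed aluminium ramp, 22 degrees, 150 wide, falling along its own -y from y = +140 (surface at z = 119) to y = -140 mm (z = 6); rails 12 mm high, 130 apart; black line across at y = 0. From its foot to y = -284 runs a steel catch tray, floor at z = 6, walls to 34 mm. Origin on the table under mid-slope, z up, x across.
- ramp_start (a point): Point on the surface of the ramp's slope, in the middle of its upper half (ramp frame x = 0, y = +70, z = 91 mm). Axes as the ramp's, not tilted. A slippery block let go here is in the catch tray within a second; a grippy one stays where it is.
- tray: Fixed shallow steel tray, 150 (its x) x 210 (its y) mm outside, walls 4 mm thick, 12 mm high, floor 4 mm thick. Origin at the centre of its underside, on the table.
- block_p_grip (a point): Grip point of one of two look-alike loose wooden sample blocks, 0.2 kg: plate 110 x 64 x 14 mm with an upright grip rib on top, 84 long (lengthwise), 30 thick, 46 high. The point is in the middle of the rib, 38 mm above the plate's underside. x along the block, y across (pinch the rib along y), z up. The plate's clear coating is slippery or grippy: unseen; the rib is dry.
- block_q_grip (a point): Grip point of the other of two look-alike loose wooden sample blocks, 0.2 kg: plate 110 x 64 x 14 mm with an upright grip rib on top, 84 long (lengthwise), 30 thick, 46 high. The point is in the middle of the rib, 38 mm above the plate's underside. x along the block, y across (pinch the rib along y), z up. The plate's clear coating is slippery or grippy: unseen; the rib is dry.
- block_p: The block of block_p_grip; origin at the centre of its underside.
- block_q: The block of block_q_grip; origin at the centre of its underside.
- cup: Bystander: loose plastic cup, 72 mm across, 100 high; origin at the centre of its underside.
- jar: Bystander: loose jar, 64 mm across, 75 high; origin at the centre of its underside.
- bottle: Bystander: loose paint bottle, 66 mm across, 190 high; origin at the centre of its underside.
- palette: Bystander: loose round paint plate, 190 mm across, 18 high; origin at the centre of its underside.
- brush: Bystander: loose flat brush lying down, 200 mm long; origin on its underside, x along the handle towards the bristles.

How it is judged:
On the way, in this order (a step that is already met when the one before it is completed fails the run):
1. a block has been let go of on the upper half of the ramp (((y of block_p_grip in the frame of ramp between 0 and 0.14 m and x of block_p_grip in the frame of ramp between -0.06 and 0.06 m and contact force between block_p and ramp above 0.2 N and contact force between the fingers and block_p below 0.1 N) or (y of block_q_grip in the frame of ramp between 0 and 0.14 m and x of block_q_grip in the frame of ramp between -0.06 and 0.06 m and contact force between block_q and ramp above 0.2 N and contact force between the fingers and block_q below 0.1 N))), for 0.04 s.
2. with the first block off the slope again, the other block has been let go of on the upper half of the ramp (((y of block_p_grip in the frame of ramp between 0 and 0.14 m and x of block_p_grip in the frame of ramp between -0.06 and 0.06 m and contact force between block_p and ramp above 0.2 N and contact force between the fingers and block_p below 0.1 N and not (y of block_q_grip in the frame of ramp between -0.14 and 0.18 m and x of block_q_grip in the frame of ramp between -0.09 and 0.09 m) and distance of block_q_grip from where it was at the start of the episode above 0.06 m) or (y of block_q_grip in the frame of ramp between 0 and 0.14 m and x of block_q_grip in the frame of ramp between -0.06 and 0.06 m and contact force between block_q and ramp above 0.2 N and contact force between the fingers and block_q below 0.1 N and not (y of block_p_grip in the frame of ramp between -0.14 and 0.18 m and x of block_p_grip in the frame of ramp between -0.09 and 0.09 m) and distance of block_p_grip from where it was at the start of the episode above 0.06 m))), for 0.04 s.
At the end, for the whole second after the job is handed in: The block that slid down rests in the ramp's catch tray, plate down within 14 degrees, its middle at least 20 mm past the foot of the slope; the block that stuck rests flat on the floor of the shallow steel tray, plate down within 4 degrees, inside its walls; both are still (((y of block_q_grip in the frame of ramp between -0.284 and -0.16 m and x of block_q_grip in the frame of ramp between -0.07 and 0.07 m and z of block_q_grip in the frame of ramp below 0.075 m and angle between block_q_grip's own z axis and vertical below 0.25 rad and x of block_p_grip in the frame of tray between -0.055 and 0.055 m and y of block_p_grip in the frame of tray between -0.085 and 0.085 m and z of block_p_grip in the frame of tray below 0.047 m and angle between block_p_grip's own z axis and vertical below 0.07 rad and linear speed of each of block_p, block_q below 0.02 m/s and angular speed of each of block_p, block_q below 0.15 rad/s) or (y of block_p_grip in the frame of ramp between -0.284 and -0.16 m and x of block_p_grip in the frame of ramp between -0.07 and 0.07 m and z of block_p_grip in the frame of ramp below 0.075 m and angle between block_p_grip's own z axis and vertical below 0.25 rad and x of block_q_grip in the frame of tray between -0.055 and 0.055 m and y of block_q_grip in the frame of tray between -0.085 and 0.085 m and z of block_q_grip in the frame of tray below 0.047 m and angle between block_q_grip's own z axis and vertical below 0.07 rad and linear speed of each of block_q, block_p below 0.02 m/s and angular speed of each of block_q, block_p below 0.15 rad/s))); the robot touches nothing.
It fails at once if the robot touches a block on the ramp's lower half or in the catch tray (it must slide there by itself and be left there) ((y of block_p_grip in the frame of ramp between -0.29 and -0.03 m and x of block_p_grip in the frame of ramp between -0.07 and 0.07 m and z of block_p_grip in the frame of ramp below 0.12 m and contact force between the arm and block_p above 0.3 N) or (y of block_q_grip in the frame of ramp between -0.29 and -0.03 m and x of block_q_grip in the frame of ramp between -0.07 and 0.07 m and z of block_q_grip in the frame of ramp below 0.12 m and contact force between the arm and block_q above 0.3 N)).
It fails at once if a bystander (cup, jar, bottle, round plate or brush) is pushed more than 40 mm from its place (distance of any of cup, jar, bottle, palette, brush from where it was at the start of the episode above 0.04 m).
It fails at once if the cup, jar or bottle is knocked over (angle between any of cup, jar, bottle's own z axis and vertical above 0.6 rad).
It also fails if it takes over 64 s, if anything falls off the work surface, if the arm or the gripper's body presses on something with over 40 N, if the wrist force passes 120 N, or if a joint passes its speed limit or range.

### The arm

A 6-joint arm with a two-finger parallel gripper is mounted at the origin on the work surface. World frame = base frame: x ahead of the robot, y to its left, z up, the work surface at z = 0. Lengths are in m, angles in rad, forces in N, time in s.
With the tool pointing down it reaches from about 0.425 to 0.95 m from the base axis. Payload 3.5 kg.
Tool frame: the origin (TCP) lies midway between the tips of the shut fingers; the grasp point (between the pads) lies ctrl.grasp_offset behind it (ctrl.grasp_offset is the distance from the TCP to the grasp point, in m); x points along the fingers, y is the direction in which the jaws open and shut, and the axes are right-handed (so a half turn about x gives the same grasp; the last joint's range is limited). The gripper opens to 85 mm and grips with 20 to 120 N. Pads are 22 mm wide; open, the fingers measure 114 mm over their backs; the gripper's body (76 mm by 85 mm) begins 54 mm behind the grasp point. The pads swing forward as they close: fully open they stand 13 mm farther back than shut.
Start: joints at [1.181, 0.286, 1.577, -0, 1.279, -0.15], TCP at [0.16, 0.656, 0.231] pointing down, gripper open.
Joint ranges: [-2.77, 2.77], [-0.9, 2.22], [0.21, 2.48], [-1.53, 4.67], [0.24, 2.81], [-2.84, 2.84]. Speed limits (rad/s): [2.79, 2.79, 3.14, 3.14, 3.14, 3.14].

### API

Orientations are given as a unit quaternion [x, y, z, w].
In Python, from plant import readout, read_camera, sign_off, ctrl gives the robot as it stands.
- The arm moves only by the tool drive_tool, never from a script. Its argument "steps" is a list of rows, each a list of 5 numbers: the shift along the tool's x, y, z in cm, then the turn about the tool's x in degrees, then the opening, from 0 (shut) to 1 (fully open). A call has 1 to 10 rows; each row shifts and turns the commanded pose from where the row before left it, along the tool's axes as they then stand; what a row does not reach is not made up. A row lasts 1/10 s, in which the tool goes at most 50 mm and 8.59 degrees, less where a joint would pass 70% of its speed; a pose out of reach is approached as far as the arm can. A call is refused whole if a number of a shift passes 5 or a number of a turn 8.59, either way. A call with a gripper value outside its range is refused whole. The fingers move at their own pace and stop on an object; "force" is the grip in N (left out, the last holds). Time passes only in rows, so rows that do not move let the fingers close. It gives the time, the measured TCP pose, the force and the opening at its end, in the units of the state.
- readout.get_state(): the state, without advancing time (a new reading comes with each control period).
- read_camera(name): name is "scene" or "top" or "wrist"; returns a dict with "frame" (420x560x3 uint8, red, green, blue), "vertical_fov" (degrees; the focal length in pixels is half the picture's height over the tangent of half this angle, whatever the lens; pixels are square), "cx", "cy" (the principal point, pixels), "k1" (the pictures are not rectified: a ray, as slopes to the right and down, at radius r is drawn at 1 + k1 r^2 times it, then the intrinsics apply), "eye" and "orientation" of the camera in the world. Camera axes: x right, y up, looking along -z (the intrinsics and any distortion apply to the point x, -y, -z); pixel columns grow to the right and rows downward; lengths in m; the calibration is good to about 2 mm. A picture is of the moment at which its call begins. There is no depth.
- sign_off(): hands the job in, once; it reports no verdict.
The state is a dict: "time": time; "qpos": joint angles; "dq": joint speeds; "joint_efforts": joint torques, N m; "eef_pos": TCP position; "tcp_rot": TCP orientation; "contact_force": force on the tool from outside, world axes, zero at the start; "wrist_torque": the same for the moment, N m; "opening": opening from 0.0 (shut) to 1.0 (fully open).
Only numpy, scipy, OpenCV 4.12 (cv2) and the standard library are available. Lean on these libraries where they do the work, as an engineer would, in place of code of your own. Each camera call takes 0.05 s, during which the arm holds its last target. There are 200 camera calls.

## Working session

There is one attempt and no reset: what is moved stays moved. The work goes in short steps, Python scripts to look and compute and a tool call to move; the robot and the scene stay as the last step left them, time stands still between calls to the robot, and variables do not carry over. Pictures are saved under pics/ and viewed, about 8 in all and at most 12, crops included, and the job is handed in when it is done.

Besides the shell and the picture viewer there is one more tool, called as a command line: name --pt "numbers of a row" for each row, then --argument value for the rest. drive_tool: Moves the arm, as the interface text tells. Its arguments: {"type":"object","properties":{"steps":{"type":"array","items":{"type":"array","items":{"type":"number"}}},"force":{"type":"number"}},"required":["steps"]}

```bash
ls; mkdir -p pics
cat > h.py <<'E'
import numpy as np, cv2
from scipy.spatial.transform import Rotation as R
from plant import readout, read_camera, sign_off, ctrl
def cam(name,fn=None):
    c=read_camera(name)
    if fn: cv2.imwrite('pics/'+fn,c['frame'][:,:,::-1])
    c['f']=210/np.tan(np.radians(c['vertical_fov']/2)); c['frame']=c['frame']
    c['R']=R.from_quat(c['orientation']).as_matrix()
    return c
def K(c): return np.array([[c['f'],0,c['cx']],[0,c['f'],c['cy']],[0,0,1.]])
def proj(c,P):
    P=np.atleast_2d(P); q=(P-np.array(c['eye']))@c['R']; q=q*[1,-1,-1]
    s=q[:,:2]/q[:,2:]; s=s*(1+c['k1']*(s**2).sum(1,keepdims=True))
    return s*c['f']+[c['cx'],c['cy']]
def ray(c,uv,z):
    uv=np.atleast_2d(np.array(uv,float))
    s=cv2.undistortPoints(uv[:,None],K(c),np.array([c['k1'],0,0,0.]))[:,0]
    d=np.c_[s[:,0],-s[:,1],-np.ones(len(s))]@c['R'].T
    e=np.array(c['eye']); return e+d*((z-e[2])/d[:,2])[:,None]
E
python3 - <<'E'
from h import *
for n in('top','scene'):
    c=cam(n,n+'0.png'); print(n,c['vertical_fov'],c['k1'],c['eye'],c['orientation'],c['cx'],c['cy'])
s=readout.get_state(); print(s, ctrl.grasp_offset)
E
```

```text
pics
top 46.44074682950331 -0.10815180919336266 [0.42800551 0.08700266 1.71704356] [-0.01740975  0.02567665  0.71054993 -0.70296259] 272.1861010735449 208.87889761226586
scene 55.243407040178354 -0.08972103783238611 [1.05528585 0.49508552 1.07449111] [0.1224598  0.25794425 0.86340591 0.41593101] 282.0515833050125 208.17810932191773
{'time': 0.1, 'qpos': array([ 1.18095606e+00,  2.87092679e-01,  1.57806593e+00,  1.04083453e-06,
        1.27858624e+00, -1.50013508e-01]), 'dq': array([ 2.42287352e-04, -1.24969371e-03, -3.71182379e-03, -9.37171004e-05,
        5.90184150e-05, -4.07462162e-04]), 'joint_efforts': array([ 1.51411245e-03, -4.07298374e+01, -2.93697596e+01, -1.05616175e-04,
        3.44861248e-03, -1.95816381e-05]), 'eef_pos': array([0.16008303, 0.65511992, 0.23005596]), 'tcp_rot': array([ 0.08385529,  0.70223188, -0.08532183,  0.70182538]), 'contact_force': array([ 0.42697875, -1.00190691, -0.25068539]), 'wrist_torque': array([0.04408367, 0.01248022, 0.00061245]), 'opening': 0.9995924743206483} 0.0187
```

View pics/top0.png

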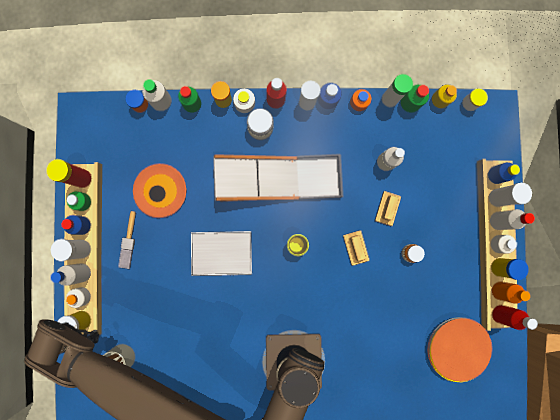

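View pics/scene0.png

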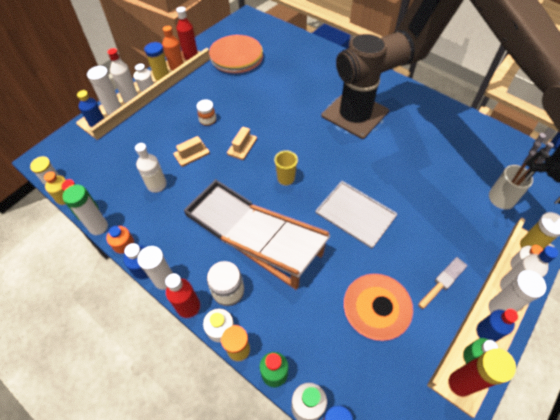

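The top view (image up = +x, left = +y) shows the ramp at about (277,177), with its high end on the left and its catch tray on the right. The steel tray is at (221,253) and the blocks are at (388,208) and (356,247). The cup is at (298,244), the jar at (413,253) and the bottle at (392,158). I'll zoom in for the corners.

Run:
```python
import cv2
i=cv2.imread('pics/top0.png')[140:285,185:435]
cv2.imwrite('pics/crop1.png',cv2.resize(i,None,fx=3.2,fy=3.2,interpolation=cv2.INTER_CUBIC))
```

```text
(no output)
```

View pics/crop1.png

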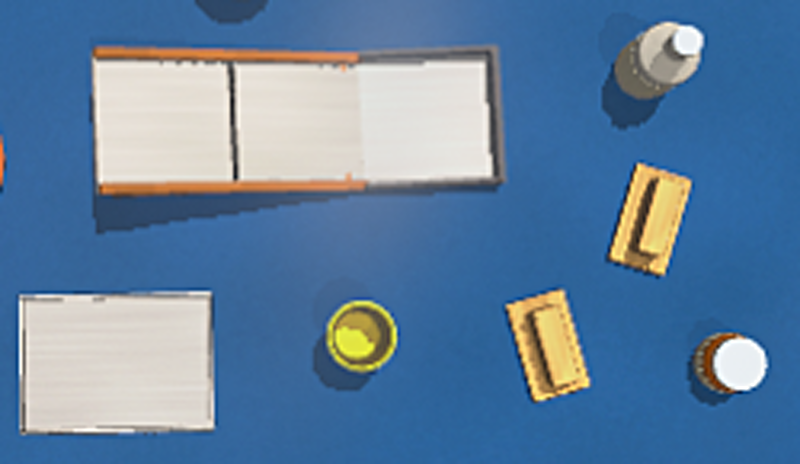

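Run:
```python
from h import *
c=cam('top')
f=lambda p:np.array(p)/3.2+[185,140]-.3
def show(n,p,z):
    P=ray(c,f(p),z); print(n,z,P[:,:2].round(4).tolist(),'mean',P[:,:2].mean(0).round(4)); return P
for n,p in (('R',[(638,163),(692,178),(662,276),(608,260)]),('L',[(507,303),(563,290),(590,385),(535,402)])):
    P=show(n,p,.014)
    a=(P[0]+P[1]-P[2]-P[3])[:2]; print(' len dir deg',np.degrees(np.arctan2(a[1],a[0])),np.linalg.norm(a)/2, np.linalg.norm((P[0]+P[3]-P[1]-P[2])[:2])/2)
show('line',[(231,60),(236,181)],.0625)
show('top',[(93,57),(98,184)],.119)
show('catchend',[(500,47),(503,184)],.034)
show('tray',[(20,295),(213,292),(215,430),(22,434)],.012)
show('cup',[(361,335)],.1);show('bottle',[(685,40)],.19);show('bottlebase',[(645,75)],.02);show('jar',[(740,363)],.075)
show('line2 topjar',[(240,0)],.1)
```

```text
R 0.014 [[0.5921, -0.3285], [0.575, -0.3885], [0.4674, -0.3521], [0.4857, -0.2924]] mean [ 0.5301 -0.3404]
 len dir deg -18.70732225598776 0.11299280334178288 0.062388406284580325
L 0.014 [[0.4401, -0.1801], [0.4535, -0.242], [0.3495, -0.2697], [0.332, -0.2089]] mean [ 0.3938 -0.2252]
 len dir deg 14.933315597159556 0.10974323199239962 0.06325967421232508
line 0.0625 [[0.7017, 0.1174], [0.5722, 0.1132]] mean [0.637  0.1153]
top 0.119 [[0.6971, 0.2585], [0.5657, 0.2537]] mean [0.6314 0.2561]
catchend 0.034 [[0.7184, -0.1751], [0.5686, -0.1751]] mean [ 0.6435 -0.1751]
tray 0.012 [[0.4546, 0.3505], [0.4557, 0.1402], [0.3062, 0.1394], [0.3037, 0.3489]] mean [0.3801 0.2447]
cup 0.1 [[0.4083, -0.0147]] mean [ 0.4083 -0.0147]
bottle 0.19 [[0.6978, -0.3366]] mean [ 0.6978 -0.3366]
bottlebase 0.02 [[0.6889, -0.3376]] mean [ 0.6889 -0.3376]
jar 0.075 [[0.3728, -0.4183]] mean [ 0.3728 -0.4183]
line2 topjar 0.1 [[0.7589, 0.1067]] mean [0.7589 0.1067]
```

```bash
cat >> h.py <<'E'
def plan(tgt,yaw=None):
    s=readout.get_state(); M=R.from_quat(s['tcp_rot']).as_matrix()
    d=M.T@(np.array(tgt)-s['eef_pos'])*100
    y=np.degrees(np.arctan2(M[1,1],M[0,1]))
    print('t %.2f'%s['time'],'pos',s['eef_pos'].round(4),'yaw %.1f'%y,'q',s['qpos'].round(2),'op %.2f'%s['opening'],'F',s['contact_force'].round(1))
    print('tool shift cm',d.round(2),'norm %.1f'%np.linalg.norm(d), 'tool x',M[:,0].round(3))
    if yaw is not None:
        t=-((yaw-y+90)%180-90); print('turn about tool x deg %.1f'%t,'(or %.1f)'%(t-np.sign(t)*180))
E
python3 - <<'E'
from h import *
plan([.52,.25,.23],104.9)
plan([.40,-.225,.2],104.9)
E
```

```text
t 0.15 pos [0.1601 0.6552 0.2302] yaw 76.3 q [ 1.18  0.29  1.58  0.    1.28 -0.15] op 1.01 F [ 0.1  0.4 -0.1]
tool shift cm [  0.06 -30.81  44.59] norm 54.2 tool x [-0.001 -0.002 -1.   ]
turn about tool x deg -28.6 (or 151.4)
t 0.15 pos [0.1601 0.6552 0.2302] yaw 76.3 q [ 1.18  0.29  1.58  0.    1.28 -0.15] op 1.01 F [ 0.1  0.4 -0.1]
tool shift cm [  3.15 -79.8   44.22] norm 91.3 tool x [-0.001 -0.002 -1.   ]
turn about tool x deg -28.6 (or 151.4)
```

drive_tool --pt "0 -2.6 3.7 0 1" --pt "0 -2.6 3.7 0 1" --pt "0 -2.6 3.7 0 1" --pt "0 -2.6 3.7 0 1" --pt "0 -2.6 3.7 0 1" --pt "0 -2.6 3.7 0 1" --pt "0 -2.6 3.7 0 1" --pt "0 -2.6 3.7 0 1" --pt "0 -2.6 3.7 0 1" --pt "0 -2.6 3.7 0 1" --force 25

```text
time: 1.15
eef_pos: [0.4587, 0.3136, 0.2311]
tcp_rot: [0.085, 0.702, -0.085, 0.702]
contact_force: [1.0, 0.4, -1.1]
opening: 1.002
```

Run:
```python
from h import *
plan([.53,-.34,.23],71.3)
```

```text
t 1.15 pos [0.4587 0.3136 0.2311] yaw 76.3 q [ 0.42  0.02  1.87  0.    1.25 -0.91] op 1.00 F [ 1.   0.4 -1.1]
tool shift cm [  0.11 -61.8   22.45] norm 65.7 tool x [-0. -0. -1.]
turn about tool x deg 5.0 (or -175.0)
```

drive_tool --pt "0 -4.4 1.6 0 1" --pt "0 -4.4 1.6 0 1" --pt "0 -4.4 1.6 0 1" --pt "0 -4.4 1.6 0 1" --pt "0 -4.4 1.6 0 1" --pt "0 -4.4 1.6 0 1" --pt "0 -4.4 1.6 0 1" --pt "0 -4.4 1.6 0 1" --pt "0 -4.4 1.6 0 1" --pt "0 -4.4 1.6 0 1"

```text
time: 2.15
eef_pos: [0.5085, -0.152, 0.2312]
tcp_rot: [0.085, 0.702, -0.085, 0.702]
contact_force: [-0.3, 0.7, 0.2]
opening: 1.004
```

drive_tool --pt "0 -4.4 1.6 0 1" --pt "0 -4.4 1.6 0 1" --pt "0 -4.4 1.6 0 1" --pt "0 -4.4 1.6 0 1" --pt "0 0 0 5 1" --pt "0 0 0 0 1"

```text
time: 2.75
eef_pos: [0.5287, -0.3376, 0.2304]
tcp_rot: [0.116, 0.698, -0.116, 0.697]
contact_force: [0.5, 0.4, -0.4]
opening: 0.996
```

Run:
```python
from h import *
plan([.5301,-.3404,.0233],71.3)
c=cam('wrist','w1.png'); print(c['eye'],c['k1'])
print(proj(c,[[.5301,-.3404,.06],[.53,-.34,.014]]).round(1), proj(c,[readout.get_state()['eef_pos']-[0,0,.17]]).round(1))
```

```text
t 2.75 pos [ 0.5287 -0.3376  0.2304] yaw 71.1 q [-0.73  0.18  1.7   0.    1.26 -1.97] op 1.00 F [ 0.5  0.4 -0.4]
tool shift cm [20.71 -0.24  0.25] norm 20.7 tool x [-0.001  0.001 -1.   ]
turn about tool x deg -0.2 (or 179.8)
[ 0.45310955 -0.31306442  0.37341559] -0.06833290182314203
[[278.2 187.4]
 [278.6 176.2]] [[281.7 185. ]]
```

View pics/w1.png

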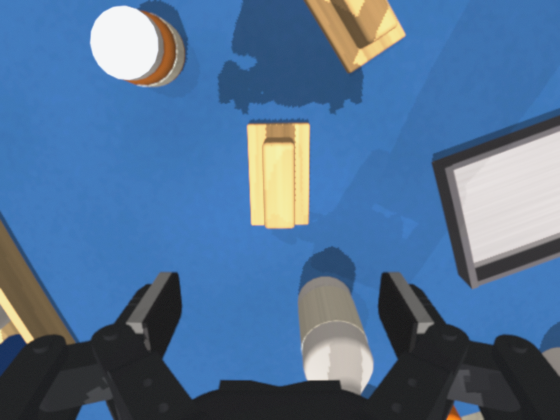

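The wrist view shows the block square to the jaws, with its rib top at about (279,184) against a prediction of (278,187), so it's within about 3 mm. I'll go down.

Run:
```python
from h import *
c=cam('wrist'); P=ray(c,[[279.2,184]],.06)[0]; print(P, ray(c,[[264,140],[295,140],[294,228],[264,228]],.06).round(4).tolist())
plan([P[0],P[1],.0233],71.3)
```

```text
[ 0.52757406 -0.33740218  0.06      ] [[0.4847, -0.3373, 0.06], [0.4937, -0.3109, 0.06], [0.5737, -0.3379, 0.06], [0.5644, -0.3654, 0.06]]
t 2.85 pos [ 0.529  -0.3358  0.2308] yaw 71.4 q [-0.73  0.18  1.7   0.    1.26 -1.97] op 1.00 F [-0.3 -0.1  0.4]
tool shift cm [20.75 -0.21 -0.07] norm 20.8 tool x [-0.001  0.001 -1.   ]
turn about tool x deg 0.1 (or -179.9)
```

drive_tool --pt "4 -0.1 0 0 1" --pt "4 -0.1 0 0 1" --pt "4 0 0 0 1" --pt "4 0 0 0 1" --pt "3 0 0 0 1" --pt "1.7 0 0 0 1" --pt "0 0 0 0 0" --pt "0 0 0 0 0" --pt "0 0 0 0 0" --pt "0 0 0 0 0" --force 25

```text
time: 3.85
eef_pos: [0.53, -0.3392, 0.0269]
tcp_rot: [0.114, 0.696, -0.116, 0.699]
contact_force: [-0.9, 3.0, 0.4]
opening: 0.346
```

drive_tool --pt "0 0 0 0 0" --pt "-2 0 0 0 0" --pt "-4 0 0 0 0" --pt "-4 0 0 0 0" --pt "-5 0 0 0 0" --pt "-5 0 0 0 0"

```text
time: 4.45
eef_pos: [0.5276, -0.3375, 0.2248]
tcp_rot: [0.116, 0.698, -0.115, 0.697]
contact_force: [0.1, -0.8, -2.9]
opening: 0.346
```

Run:
```python
from h import *
plan([.635,.185,.23],1.8)
```

```text
t 4.45 pos [ 0.5276 -0.3375  0.2248] yaw 71.3 q [-0.73  0.19  1.71 -0.    1.25 -1.97] op 0.35 F [ 0.1 -0.8 -2.9]
tool shift cm [-0.45 52.93 -6.62] norm 53.3 tool x [-0.002  0.002 -1.   ]
turn about tool x deg 69.5 (or -110.5)
```

drive_tool --pt "-0.5 4.8 -0.6 0 0" --pt "0 4.8 -0.6 0 0" --pt "0 4.8 -0.6 0 0" --pt "0 4.8 -0.6 0 0" --pt "0 4.8 -0.6 0 0" --pt "0 4.8 -0.6 0 0" --pt "0 4.8 -0.6 0 0" --pt "0 4.8 -0.6 0 0" --pt "0 4.8 -0.6 0 0" --pt "0 4.8 -0.6 0 0"

```text
time: 5.45
eef_pos: [0.6254, 0.1375, 0.2285]
tcp_rot: [0.115, 0.698, -0.115, 0.697]
contact_force: [1.5, 0.4, -3.2]
opening: 0.347
```

drive_tool --pt "0 2.5 -0.3 0 0" --pt "0 2.5 -0.3 8.5 0" --pt "0 0 0 8.5 0" --pt "0 0 0 8.5 0" --pt "0 0 0 8.5 0" --pt "0 0 0 8.5 0" --pt "0 0 0 8.5 0" --pt "0 0 0 8.5 0" --pt "0 0 0 8.5 0" --pt "0 0 0 1.5 0"

```text
time: 6.45
eef_pos: [0.6357, 0.1847, 0.2283]
tcp_rot: [0.492, 0.508, -0.493, 0.507]
contact_force: [-0.1, -0.1, -3.1]
opening: 0.343
```

Run:
```python
from h import *
c=cam('wrist','w2.png'); plan([.635,.185,.155],1.8)
cc=cam('top')
# ramp model check in wrist view
o=np.array([.637,.115]);
for th in (1.8,):
    a=np.radians(th); X=np.array([np.cos(a),np.sin(a)]);Y=np.array([-np.sin(a),np.cos(a)])
    L=[(x,y,.0625+y*np.tan(np.radians(22))) for y in(0,.14) for x in(-.065,.065)]
    W=[np.r_[o+x*X+y*Y,z] for x,y,z in L]; print(proj(c,W).round(0).tolist())
```

```text
t 6.50 pos [0.6358 0.1847 0.2285] yaw 1.8 q [ 0.13  0.26  1.61 -0.    1.27  0.1 ] op 0.35 F [ 0.   0.4 -3.2]
tool shift cm [ 7.35 -0.06 -0.03] norm 7.3 tool x [-0.002 -0.    -1.   ]
turn about tool x deg -0.0 (or 180.0)
[[214.0, 254.0], [346.0, 254.0], [187.0, 108.0], [371.0, 108.0]]
```

View pics/w2.png

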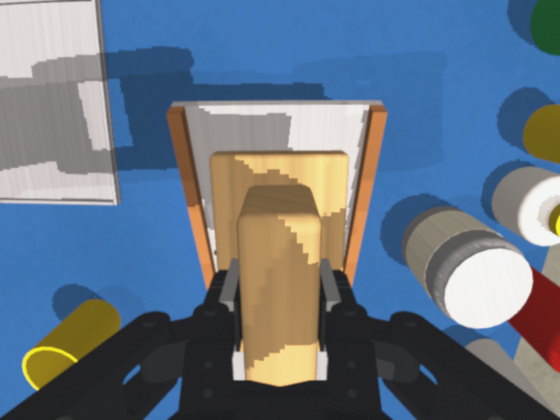

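The ramp model matches: its top edge and rails fall where I predicted in the wrist view, and the block sits centred between them. Next I lower it and press it against the slope, moving downhill a little so it tilts in the pads.

drive_tool --pt "3 0 -0.25 0 0" --pt "3 0 0 0 0" --pt "2 0 0 0 0" --pt "0.8 0 0 0 0" --pt "0.5 0 0.3 0 0" --pt "0.5 0 0.3 0 0" --pt "0.5 0 0.3 0 0" --pt "0 0 0 0 0" --force 20

```text
time: 7.35
eef_pos: [0.6397, 0.1775, 0.1309]
tcp_rot: [0.494, 0.506, -0.49, 0.51]
contact_force: [0.2, -2.6, 3.5]
opening: 0.348
```

Run:
```python
from h import *
c=cam('scene'); plan([.636,.1735,.1157],1.8)
u=proj(c,[[.635,.18,.12]])[0].astype(int); print(u)
i=c['frame'][u[1]-60:u[1]+60,u[0]-75:u[0]+75,::-1]
cv2.imwrite('pics/s1.png',cv2.resize(i,None,fx=4,fy=4,interpolation=cv2.INTER_CUBIC))
```

```text
t 7.40 pos [0.6397 0.1775 0.1309] yaw 1.8 q [ 0.12  0.35  1.69 -0.    1.1   0.09] op 0.34 F [ 0.7 -2.3  5.1]
tool shift cm [ 1.51 -0.39  0.39] norm 1.6 tool x [ 0.008 -0.    -1.   ]
turn about tool x deg -0.0 (or 180.0)
[289 238]
```

View pics/s1.png

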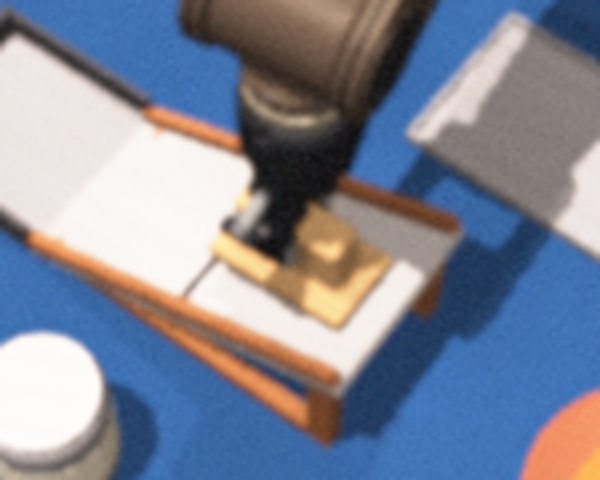

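The scene crop shows the block level on the ramp with its uphill edge in contact, and the force is modest. I keep pressing.

drive_tool --pt "0.5 -0.1 0.2 0 0" --pt "0.5 -0.1 0.2 0 0" --pt "0.4 0 0.1 0 0" --pt "0 0 0 0 0"

```text
time: 7.8
eef_pos: [0.639, 0.1714, 0.1176]
tcp_rot: [0.494, 0.504, -0.49, 0.511]
contact_force: [1.7, -6.1, 7.0]
opening: 0.349
```

Run:
```python
from h import *
plan([.636,.1735,.1157],1.8)
```

```text
t 7.80 pos [0.639  0.1714 0.1176] yaw 1.8 q [ 0.11  0.36  1.7  -0.    1.07  0.08] op 0.35 F [ 1.7 -6.1  7. ]
tool shift cm [ 0.18 -0.29 -0.22] norm 0.4 tool x [ 0.011 -0.002 -1.   ]
turn about tool x deg -0.0 (or 180.0)
```

drive_tool --pt "0.2 0 0 0 0" --pt "0 0 0 0 0.5" --pt "0 0 0 0 0.7" --pt "0 0 0 0 0.8" --pt "0 0 0 0 0.8" --pt "0 0 0 0 0.8" --pt "-2 0 0 0 0.8" --pt "-3 0 0 0 0.8" --pt "-4 0 0 0 0.8" --pt "-4 0 0 0 0.8"

```text
time: 8.8
eef_pos: [0.6341, 0.1734, 0.2407]
tcp_rot: [0.492, 0.508, -0.493, 0.507]
contact_force: [-0.0, -0.1, 0.6]
opening: 0.804
```

Run:
```python
from h import *
c=cam('wrist','w3.png'); plan([.39,-.225,.26],-75.1)
t=cam('top'); i=t['frame'][140:285,185:435,::-1]
cv2.imwrite('pics/t2.png',cv2.resize(i,None,fx=3.2,fy=3.2,interpolation=cv2.INTER_CUBIC))
```

```text
t 8.85 pos [0.6379 0.174  0.2507] yaw 1.8 q [0.11 0.24 1.6  0.   1.29 0.08] op 0.80 F [1.9 1.  5.5]
tool shift cm [ -1.31 -26.    39.11] norm 47.0 tool x [ 0.013  0.002 -1.   ]
turn about tool x deg 76.9 (or -103.1)
```

View pics/w3.png

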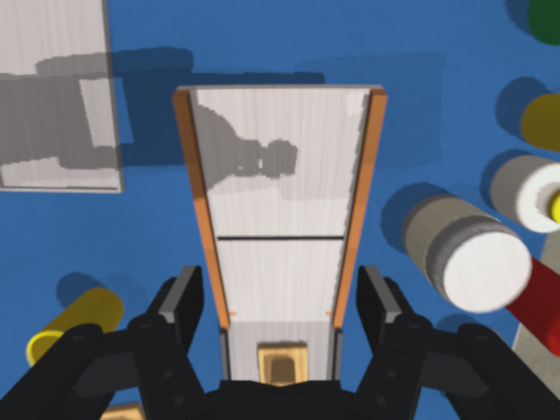

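Image w3: the first block slid through into the catch tray and is visible at about (283,375), well past the slope's foot, and the slope is empty. Now for the second block.

drive_tool --pt "0 -2.6 3.9 0 1" --pt "0 -2.6 3.9 0 1" --pt "0 -2.6 3.9 0 1" --pt "0 -2.6 3.9 0 1" --pt "0 -2.6 3.9 0 1" --pt "0 -2.6 3.9 0 1" --pt "0 -2.6 3.9 0 1" --pt "0 -2.6 3.9 0 1" --pt "0 -2.6 3.9 0 1" --pt "0 -2.5 3.8 0 1" --force 25

```text
time: 9.9
eef_pos: [0.3864, -0.2245, 0.2398]
tcp_rot: [0.492, 0.508, -0.492, 0.508]
contact_force: [0.9, 0.2, -0.2]
opening: 0.998
```

drive_tool --pt "0 0 0 8.5 1" --pt "0 0 0 8.5 1" --pt "0 0 0 8.5 1" --pt "0 0 0 8.5 1" --pt "0 0 0 8.5 1" --pt "0 0 0 8.5 1" --pt "0 0 0 8.5 1" --pt "0 0 0 8.5 1" --pt "0 0 0 8.5 1" --pt "0 0 0 0 1"

```text
time: 10.9
eef_pos: [0.3876, -0.2231, 0.2397]
tcp_rot: [-0.701, -0.094, 0.701, -0.094]
contact_force: [-0.6, 0.2, 0.0]
opening: 0.998
```

Run:
```python
from h import *
plan([.3938,-.2252,.0255],-75.1)
c=cam('wrist','w4.png')
print(proj(c,[[.3938,-.2252,.06]]).round(1))
```

```text
t 10.90 pos [ 0.3876 -0.2231  0.2397] yaw -74.7 q [-0.75 -0.25  2.1   0.    1.29  0.55] op 1.00 F [-0.6  0.2  0. ]
tool shift cm [21.42  0.38 -0.55] norm 21.4 tool x [-0.001  0.001 -1.   ]
turn about tool x deg 0.4 (or -179.6)
[[282.8 175.6]]
```

View pics/w4.png

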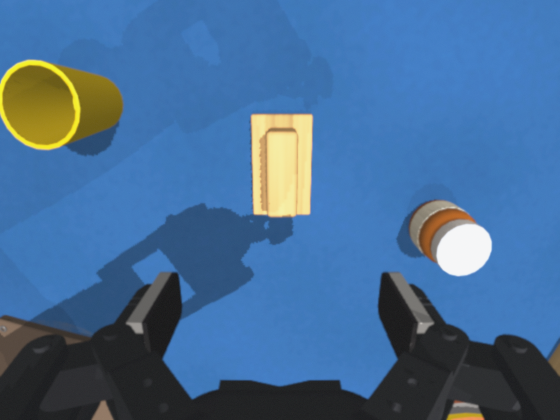

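Image w4: the second block is square to the jaws, rib top at about (282,172) against a prediction of (283,176), with the cup and jar clear. I go down with a small correction.

drive_tool --pt "4 0.4 -0.7 0 1" --pt "4 0 0 0 1" --pt "4 0 0 0 1" --pt "4 0 0 0 1" --pt "3.5 0 0 0 1" --pt "1.9 0 0 0 1" --pt "0 0 0 0 0" --pt "0 0 0 0 0" --pt "0 0 0 0 0" --pt "0 0 0 0 0" --force 25

```text
time: 11.95
eef_pos: [0.3956, -0.223, 0.0283]
tcp_rot: [-0.701, -0.096, 0.701, -0.09]
contact_force: [-1.3, 7.3, 11.6]
opening: 0.348
```

drive_tool --pt "0 0 0 0 0" --pt "-2 0 0 0 0" --pt "-4 0 0 0 0" --pt "-4 0 0 0 0" --pt "-5 0 0 0 0" --pt "-5 0 0 0 0"

```text
time: 12.55
eef_pos: [0.395, -0.2248, 0.2286]
tcp_rot: [0.701, 0.094, -0.701, 0.094]
contact_force: [1.1, -0.9, -2.3]
opening: 0.347
```

Run:
```python
from h import *
plan([.635,.1875,.23],1.8)
```

```text
t 12.55 pos [ 0.395  -0.2248  0.2286] yaw -74.7 q [-0.74 -0.22  2.1   0.    1.26  0.56] op 0.35 F [ 1.1 -0.9 -2.3]
tool shift cm [ -0.15 -33.44 -34.03] norm 47.7 tool x [ 0.001 -0.    -1.   ]
turn about tool x deg -76.5 (or 103.5)
```

drive_tool --pt "0 -3.34 -3.4 0 0" --pt "0 -3.34 -3.4 0 0" --pt "0 -3.34 -3.4 0 0" --pt "0 -3.34 -3.4 0 0" --pt "0 -3.34 -3.4 0 0" --pt "0 -3.34 -3.4 0 0" --pt "0 -3.34 -3.4 0 0" --pt "0 -3.34 -3.4 0 0" --pt "0 -3.34 -3.4 0 0" --pt "0 -3.34 -3.4 0 0"

```text
time: 13.55
eef_pos: [0.6361, 0.1882, 0.227]
tcp_rot: [0.701, 0.094, -0.701, 0.094]
contact_force: [1.5, -1.3, -2.8]
opening: 0.345
```

drive_tool --pt "0 0 0 -8.5 0" --pt "0 0 0 -8.5 0" --pt "0 0 0 -8.5 0" --pt "0 0 0 -8.5 0" --pt "0 0 0 -8.5 0" --pt "0 0 0 -8.5 0" --pt "0 0 0 -8.5 0" --pt "0 0 0 -8.5 0" --pt "0 0 0 -8.5 0" --pt "0 0 0 0 0"

```text
time: 14.55
eef_pos: [0.6354, 0.1863, 0.2268]
tcp_rot: [0.492, 0.508, -0.492, 0.508]
contact_force: [0.4, -0.1, -1.8]
opening: 0.345
```

Run:
```python
from h import *
plan([.635,.1875,.1405],1.8)
cam('wrist','w5.png')
```

```text
t 14.55 pos [0.6354 0.1863 0.2268] yaw 1.8 q [ 0.13  0.26  1.62 -0.    1.26  0.1 ] op 0.34 F [ 0.4 -0.1 -1.8]
tool shift cm [ 8.63 -0.04 -0.12] norm 8.6 tool x [ 0.  0. -1.]
turn about tool x deg -0.0 (or 180.0)
```

View pics/w5.png

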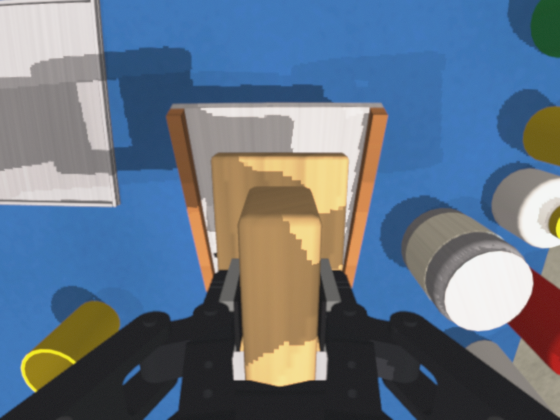

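Image w5: the second block is held the same way, centred over the upper half. I repeat the lowering.

drive_tool --pt "3 0 -0.1 0 0" --pt "3 0 0 0 0" --pt "2 0 0 0 0" --pt "0.7 0 0 0 0" --pt "0.5 0 0.3 0 0" --pt "0.5 0 0.3 0 0" --pt "0.5 0 0.3 0 0" --pt "0 0 0 0 0" --force 20

```text
time: 15.4
eef_pos: [0.6355, 0.1779, 0.1269]
tcp_rot: [0.492, 0.508, -0.493, 0.507]
contact_force: [-5.1, -2.3, 4.0]
opening: 0.347
```

drive_tool --pt "0.5 -0.1 0.2 0 0" --pt "0.5 -0.1 0.2 0 0" --pt "0 0 0 0 0"

```text
time: 15.7
eef_pos: [0.6354, 0.1737, 0.1179]
tcp_rot: [0.493, 0.506, -0.492, 0.508]
contact_force: [-2.1, -1.9, 3.4]
opening: 0.348
```

Run:
```python
from h import *
plan([.636,.1735,.1157],1.8)
```

```text
t 15.70 pos [0.6354 0.1737 0.1179] yaw 1.7 q [ 0.11  0.36  1.7  -0.    1.08  0.08] op 0.35 F [-2.1 -1.9  3.4]
tool shift cm [0.22 0.06 0.02] norm 0.2 tool x [ 0.003 -0.    -1.   ]
turn about tool x deg -0.1 (or 179.9)
```

Forces are small, so I press slightly more, release and rise.

drive_tool --pt "0.3 0 0.05 0 0" --pt "0 0 0 0 0.5" --pt "0 0 0 0 0.7" --pt "0 0 0 0 0.8" --pt "0 0 0 0 0.8" --pt "0 0 0 0 0.8" --pt "-2 0 0 0 0.8" --pt "-3 0 0 0 0.8" --pt "-4 0 0 0 0.8" --pt "-1 0 0 0 0.8"

```text
time: 16.7
eef_pos: [0.6367, 0.1741, 0.2173]
tcp_rot: [0.495, 0.506, -0.49, 0.51]
contact_force: [-0.7, 0.0, 0.6]
opening: 0.798
```

Run:
```python
from h import *
plan([.636,.1735,.1187],1.8)
a=cam('wrist','w6.png')['frame'];t=cam('top')['frame'][150:205,210:350]
cv2.imwrite('pics/w6.png',np.vstack([a,cv2.resize(t,(458,180),interpolation=cv2.INTER_CUBIC)[:, :458] if 0 else np.pad(cv2.resize(t,(458,180)),((0,0),(0,102),(0,0)))])[:,:,::-1])
```

```text
t 16.70 pos [0.6367 0.1741 0.2173] yaw 1.8 q [0.11 0.26 1.64 0.   1.24 0.08] op 0.80 F [-0.7  0.   0.6]
tool shift cm [ 9.86 -0.16  0.07] norm 9.9 tool x [ 0.009  0.001 -1.   ]
turn about tool x deg -0.0 (or 180.0)
```

View pics/w6.png

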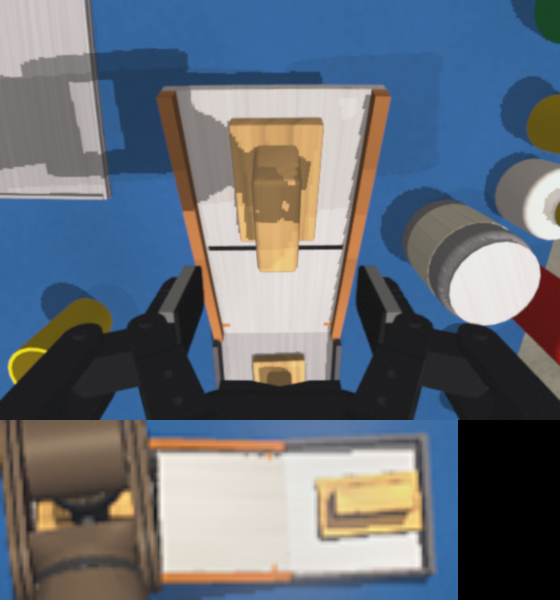

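Image w6: the second block stuck. It sits centred on the upper half at about (277,180), clear of the rails. The first block lies flat in the catch tray. I pick the stuck block up again from the same pose.

drive_tool --pt "4 0 0 0 0.8" --pt "3 -0.1 0 0 0.8" --pt "2 0 0 0 0.8" --pt "0.8 0 0 0 0.8" --pt "0 0 0 0 0" --pt "0 0 0 0 0" --pt "0 0 0 0 0" --pt "0 0 0 0 0" --pt "0 0 0 0 0" --force 25

```text
time: 17.7
eef_pos: [0.6344, 0.1737, 0.1152]
tcp_rot: [0.493, 0.507, -0.491, 0.509]
contact_force: [1.2, -0.7, 3.0]
opening: 0.344
```

drive_tool --pt "-2 0 0 0 0" --pt "-4 0 0 0 0" --pt "-4 0 0 0 0" --pt "0 0 0 0 0"

```text
time: 18.1
eef_pos: [0.6362, 0.1743, 0.2211]
tcp_rot: [0.496, 0.505, -0.489, 0.51]
contact_force: [1.0, -0.8, -1.2]
opening: 0.353
```

Run:
```python
from h import *
plan([.39,.247,.2],0.5)
```

```text
t 18.10 pos [0.6362 0.1743 0.2211] yaw 1.8 q [0.11 0.25 1.63 0.   1.24 0.08] op 0.35 F [ 1.  -0.8 -1.2]
tool shift cm [  1.82 -24.41  -8.03] norm 25.8 tool x [ 0.012  0.002 -1.   ]
turn about tool x deg 1.3 (or -178.7)
```

drive_tool --pt "0 -3.5 -0.9 0 0" --pt "0 -3.5 -0.9 0 0" --pt "0 -3.5 -0.9 0 0" --pt "0 -3.5 -0.9 0 0" --pt "0 -3.5 -0.9 0 0" --pt "0 -3.5 -0.9 0 0" --pt "0 -3.4 -0.9 0 0" --pt "0 0 0 1.3 0" --pt "4 0 0 0 0" --pt "4 0 0 0 0" --force 25

```text
time: 19.1
eef_pos: [0.388, 0.2294, 0.1331]
tcp_rot: [0.499, 0.501, -0.497, 0.503]
contact_force: [1.3, -0.5, -2.5]
opening: 0.351
```

Run:
```python
from h import *
plan([.39,.23,.05],0.5)
cam('wrist','w7.png')
```

```text
t 19.10 pos [0.388  0.2294 0.1331] yaw 0.5 q [ 0.31 -0.12  2.2  -0.    1.06  0.3 ] op 0.35 F [ 1.3 -0.5 -2.5]
tool shift cm [ 8.31  0.17 -0.05] norm 8.3 tool x [ 0.004  0.001 -1.   ]
turn about tool x deg -0.0 (or 180.0)
```

View pics/w7.png

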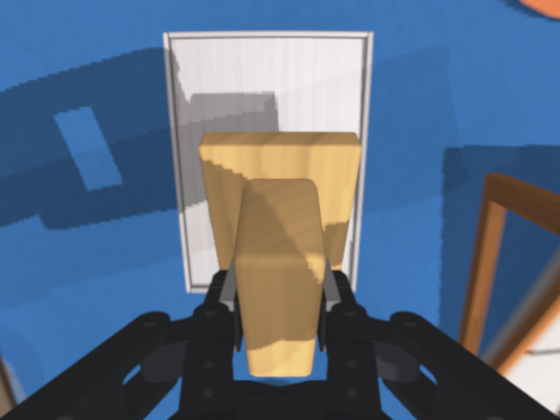

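Image w7: the block is held tilted over the steel tray, inside its walls with room all round. I lower it and press it level.

drive_tool --pt "4 0 0 0 0" --pt "3 0 0 0 0" --pt "1.3 0 0 0 0" --pt "0.5 0 -0.55 0 0" --pt "0.5 0 -0.55 0 0" --pt "0.5 0 -0.55 0 0" --pt "0.4 0 -0.4 0 0" --pt "0 0 0 0 0" --force 20

```text
time: 19.95
eef_pos: [0.3866, 0.2493, 0.032]
tcp_rot: [0.497, 0.502, -0.499, 0.502]
contact_force: [-3.1, -1.7, 1.5]
opening: 0.349
```

Run:
```python
from h import *
plan([.39,.25,.0295],0.5)
```

```text
t 19.95 pos [0.3866 0.2493 0.032 ] yaw 0.5 q [ 0.35  0.09  2.22 -0.    0.84  0.34] op 0.35 F [-3.1 -1.7  1.5]
tool shift cm [ 0.24  0.34 -0.07] norm 0.4 tool x [-0.004 -0.002 -1.   ]
turn about tool x deg -0.0 (or 180.0)
```

drive_tool --pt "0.2 0 0 0 0" --pt "0 0 0 0 0.5" --pt "0 0 0 0 0.7" --pt "0 0 0 0 0.8" --pt "0 0 0 0 0.8" --pt "-2 0 0 0 0.8" --pt "-4 0 0 0 0.8" --pt "-5 0 0 0 0.8" --pt "-5 0 0 0 0.8" --pt "0 0 0 0 0.8"

```text
time: 20.95
eef_pos: [0.3918, 0.2514, 0.198]
tcp_rot: [0.503, 0.499, -0.492, 0.505]
contact_force: [0.3, 0.0, 1.0]
opening: 0.799
```

Run:
```python
from h import *
plan([.39,.25,.2],0.5)
a=cam('wrist')['frame'];t=cam('top')['frame'][150:205,210:350]
cv2.imwrite('pics/w8.png',np.vstack([a,np.pad(cv2.resize(t,(458,180)),((0,0),(0,102),(0,0)))])[:,:,::-1])
```

```text
t 20.95 pos [0.3918 0.2514 0.198 ] yaw 0.5 q [ 0.35 -0.17  2.12  0.    1.18  0.34] op 0.80 F [0.3 0.  1. ]
tool shift cm [-0.2  -0.18  0.14] norm 0.3 tool x [ 0.016  0.006 -1.   ]
turn about tool x deg -0.0 (or 180.0)
```

View pics/w8.png

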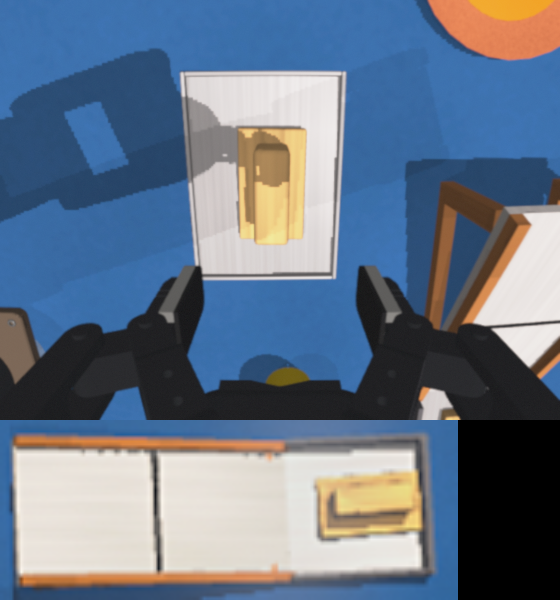

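Image w8: the second block lies flat inside the steel tray, and the slope is empty. The slid block's end reaches the end wall of the catch tray, so I check numerically that it lies flat.

Run:
```python
from h import *
t=cam('top'); s=cam('scene')
w=lambda x,y,z:np.r_[.637+x*np.cos(.0314)-y*np.sin(.0314),.115+x*np.sin(.0314)+y*np.cos(.0314),z]
print('end wall top out/in',proj(t,[w(0,-.284,.034),w(0,-.280,.034),w(0,-.28,.006)]).round(1).tolist())
P=ray(t,[[307.3,181],[338.5,177]],.02); print('plate ends if flat',P.round(4).tolist(), np.linalg.norm(P[0]-P[1]))
c=proj(s,[w(0,-.22,.03)])[0].astype(int)
i=s['frame'][c[1]-45:c[1]+55,c[0]-65:c[0]+65,::-1]
cv2.imwrite('pics/s2.png',cv2.resize(i,None,fx=5,fy=5,interpolation=cv2.INTER_CUBIC))
```

```text
end wall top out/in [[339.6, 175.0], [338.5, 175.1], [337.3, 176.1]]
plate ends if flat [[0.6277, -0.0571, 0.02], [0.6409, -0.1669, 0.02]] 0.11053915841117244
```

Run:
```python
from h import *
ctr=np.array([.6343,-.112,.006]); yaw=np.arctan2(-.1098,.0132)
def box(x,y,z0,z1): return [(a,b,c) for a in(-x,x) for b in(-y,y) for c in(z0,z1)]
for n in('scene','top'):
    s=cam(n); h=cv2.cvtColor(s['frame'],cv2.COLOR_RGB2HSV)
    m=((h[...,0]>10)&(h[...,0]<28)&(h[...,1]>80)).astype(np.uint8)
    u=proj(s,[ctr])[0].astype(int); roi=np.zeros_like(m); roi[u[1]-28:u[1]+28,u[0]-30:u[0]+30]=1; m&=roi
    _,l,st,_=cv2.connectedComponentsWithStats(m); m=(l==1+st[1:,4].argmax()).astype(np.uint8)
    for p in(-14,-8,-4,0,4,8,14):
        best=0
        for dx in np.arange(-.012,.013,.004):
          for dy in np.arange(-.012,.013,.004):
            M=R.from_euler('ZY',[yaw,np.radians(p)]).as_matrix(); o=ctr+[dx,dy,.055*np.sin(abs(np.radians(p)))]
            g=np.zeros_like(m)
            for b in(box(.055,.032,0,.014),box(.042,.015,.014,.06)):
                q=proj(s,np.array(b)@M.T+o); cv2.fillConvexPoly(g,cv2.convexHull(q.round().astype(np.int32)),1)
            best=max(best,(g&m).sum()/(g|m).sum())
        print(n,p,round(best,3))
```

```text
scene -14 0.726
scene -8 0.772
scene -4 0.781
scene 0 0.773
scene 4 0.752
scene 8 0.722
scene 14 0.68
top -14 0.811
top -8 0.796
top -4 0.802
top 0 0.817
top 4 0.81
top 8 0.808
top 14 0.803
```

The silhouette fit agrees with a flat block: best at 0° from the top camera and about -4° from the scene camera. The arm is clear, so I hand in.

```bash
python3 -c "
from plant import sign_off; print(sign_off())"
```

```text
the job is handed in; nothing more can be done
None
```

I tried both blocks on the upper half of the ramp and handed the job in at about 21 s of the 64 s allowed; the hand-in gave no verdict.

- **First block:** this was the one farther from the robot. It slid by itself into the catch tray and was not touched again. Its middle is about 87 mm past the foot of the slope, going by the top camera.
- **Second block:** it stuck on the ramp. I picked it up again from the upper half and set it down in the shallow steel tray.

**Last checks:**
- The last wrist picture shows the second block lying flat on its plate, well inside the tray walls, with the gripper open and clear above it. I judged this by eye and did not measure the tilt.
- The slope is empty.
- For the first block, the plate measures 110.5 mm if assumed flat, against its true 110 mm. A rough shape fit gave 0° tilt from the top camera and about -4° from the scene camera, against the 14° limit. The top-camera fit hardly told the tilts apart.
- I could not view one last close-up of that block because the 12-picture limit was reached.
- I steered clear of the bystanders and the forces stayed low. I did not re-measure the bystanders' positions at the end.

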